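# Charge the barrel tumbler with brass fittings

## Robot

A 6-joint arm with a two-finger parallel gripper is mounted at the origin on the work surface; the furniture and walls round the work are solid. World frame = base frame: x ahead of the robot, y to its left, z up, the work surface at z = 0. Lengths are in m, angles in rad, forces in N, time in s.
With the tool pointing down it reaches from about 0.325 to 1 m from the base axis. Payload 5.1 kg.
Tool frame: the origin (TCP) lies at the very end of the fingers, on their centre line; the grasp point (between the pads) lies 19 mm behind it; y points along the fingers, z is the direction in which the jaws open and shut, and the axes are right-handed (so a half turn about y gives the same grasp; the last joint's range is limited). The gripper opens to 85 mm and grips with 20 to 120 N. Pads are 22 mm wide; open, the fingers measure 114 mm over their backs; the gripper's body (76 mm by 85 mm) begins 54 mm behind the grasp point. The pads swing forward as they close: fully open they stand 13 mm farther back than shut.
Start: joints at [1.22, 0.124, 1.65, -0, 1.367, -0.083], TCP at [0.172, 0.627, 0.231] pointing down, gripper open.
Joint ranges: [-2.61, 2.61], [-1.02, 2.33], [0.03, 2.71], [-1.35, 4.49], [0.32, 2.68], [-2.91, 2.91]. Speed limits (rad/s): [2.57, 2.57, 3.14, 3.14, 3.14, 3.14].

## Interface

Orientations are given as a rotation vector (axis times angle).
In Python, from rig import manip gives the robot as it stands.
- The arm moves only by the shell command python3 -m creep 'ROWS'. ROWS is JSON, a list of rows, each a list of 3 entries, a list of its own where there are three numbers: the finger opening in mm, from 0 to 85.4, then the shift along the tool's x, y, z in mm, then the turn about the tool's y in rad. In form: [[fingers, [dx, dy, dz], yaw], ...]. A call has 1 to 8 rows; each row is the pose to reach, as a shift and turn from the pose commanded when the call began, along the tool's axes at that moment; what a row does not reach only later rows make up. A row lasts 1/12 s, in which the tool goes at most 41.7 mm and 7.16 degrees, less where a joint would pass 70% of its speed; a pose out of reach is approached as far as the arm can. A call with a gripper value outside its range is refused whole. The fingers move at their own pace and stop on an object; the grip force is fixed at half the most. Time passes only in rows, so rows that repeat a pose let the fingers close. It gives the time, the measured TCP pose, the force and the opening at its end, in the units of the state.
- manip.read_state(): the state, without advancing time (a new reading comes with each control period).
- manip.capture(name): name is "scene" or "top"; returns a dict with "img" (400x640x3 uint8, red, green, blue), "range_z" (400x640 float32, m along the optical axis (not along the pixel's ray), 0 where there is no reading), "fx", "fy", "cx", "cy" (pixels), "eye" and "attitude" of the camera in the world. Camera axes: x right, y down, z forward; pixel columns grow to the right and rows downward; lengths in m; the calibration is good to about 2 mm. A picture is of the moment at which its call begins.
- manip.close_job(): hands the job in, once; it reports no verdict.
The state is a dict: "t": time; "joint_pos": joint angles; "joint_vel": joint speeds; "tau": joint torques, N m; "tool_pos": TCP position; "ee_rot": TCP orientation; "force": force on the tool from outside, world axes, zero at the start; "torque": the same for the moment, N m; "width": finger opening in m.
Only numpy, scipy, OpenCV 4.12 (cv2) and the standard library are available. Lean on these libraries where they do the work, as an engineer would, in place of code of your own. Each camera call takes 0.05 s, during which the arm holds its last target. There are 200 camera calls.

## Task

Load the tilting barrel tumbler: swing its barrel fully up against the upright stop by the lever with the red knob, then pick up the metal filling chute by its black grip and pour all five brass fittings out of it into the barrel's mouth. Finally set the empty chute back down flat on the black rubber mat and let go; leave the cans standing where they are.

Things in the scene. Friction and masses are not known exactly. Their poses are not given: they have to be found in the camera images.
- tumbler: fixed tumbler stand: grey base plate (150 x 176 mm, 14 mm high) with two green side plates, 123 mm high, 148 mm apart over their outsides (y = -74 to +74 mm). Origin on the bench under the barrel's tilt axis, which runs along y, 100 mm above the bench; x points to the stand's back, y to its left, z up
- barrel (a joint): tilt of the steel barrel in rad: 0 = upright against its stop, mouth up; grows as the mouth tips towards the stand's front (-x of the tumbler), up to 1.5. A stiff hinge that stays where it is left; turning it takes about 2 N at the knob. Fully up means below 0.08
- barrel_mid (a point): centre of the barrel, on the tilt axis; its frame turns with the barrel, z points out of the mouth. Inside, the barrel is 90 mm in diameter and reaches from z = -42 to +54 mm; outside 100 mm in diameter, with a drive motor below it down to z = -80 mm
- barrel_mouth (a point): centre of the barrel's round mouth, 55 mm from the tilt axis, level with the rim (155 mm above the bench when upright); clear opening 69 mm in diameter, black rubber lip 85 mm outside
- lever_knob (a point): centre of the red ball knob, 24 mm across, on the end of the tilt lever at the stand's right (-y). In the frame of barrel_mid it is at x = +47, y = -114, z = +75 mm: it goes round the tilt axis at a radius of 88 mm and swings back (+x of the tumbler) as the barrel rises. 28 mm free between ball and side plate. Push it from its front, or pinch it from above
- chute: aluminium filling chute, 200 x 52 mm, 240 g. Origin at the centre of its underside, x towards the open spout, whose lip is at x = +100 mm; floor 3 mm thick, walls 34 mm high (22 at the spout), 46 mm apart. Black lengthwise grip 16 mm wide (y), 20 tall, centred at x = -9, z = 66 mm, free to grasp across y for x = -38 to +20. Fittings start to slide at 13 to 20 degrees of tilt; 35 to 40 empty it
- fitting_1: brass hose fitting: hexagon foot 22 x 25 mm, threaded stub above it, 27 mm tall, 40 g; origin at the centre of the hexagon's underside, z along the stub
- fitting_2: brass hose fitting: hexagon foot 22 x 25 mm, threaded stub above it, 27 mm tall, 40 g; origin at the centre of the hexagon's underside, z along the stub
- fitting_3: brass hose fitting: hexagon foot 22 x 25 mm, threaded stub above it, 27 mm tall, 40 g; origin at the centre of the hexagon's underside, z along the stub
- fitting_4: brass hose fitting: hexagon foot 22 x 25 mm, threaded stub above it, 27 mm tall, 40 g; origin at the centre of the hexagon's underside, z along the stub
- fitting_5: brass hose fitting: hexagon foot 22 x 25 mm, threaded stub above it, 27 mm tall, 40 g; origin at the centre of the hexagon's underside, z along the stub
- mat: black ribbed rubber mat, fixed, 124 x 256 x 3 mm, where the chute lies at the start and belongs at the end; origin at the centre of its underside, y along its long side
- can_cleaner: grey metal can with screw cap, 66 mm in diameter, 123 mm tall; bystander; origin at the centre of its underside
- can_oil: grey metal can with black cap, 58 mm in diameter, 103 mm tall; bystander; origin at the centre of its underside
- spray_can: orange and white aerosol can, 65 mm in diameter, 207 mm tall; bystander; origin at the centre of its underside

How it is judged:
By the outcome, as a careful person would: the job done as asked, in the order asked, and still so for the second after the job is handed in, with the robot touching nothing.
It also fails if it takes over 61 s, if anything falls off the work surface, if the arm or the gripper's body presses on something with over 40 N, if the wrist force passes 120 N, or if a joint passes its speed limit or range.

## Working session

There is one attempt and no reset: what is moved stays moved. The work goes in short steps, Python scripts to look and compute and a shell command to move; the robot and the scene stay as the last step left them, time stands still between calls to the robot, and variables do not carry over. Pictures are saved under pics/ and viewed, about 8 in all and at most 12, crops included, and the job is handed in when it is done.

```bash
ls; mkdir -p pics; python3 - <<'E'
from rig import manip
import numpy as np,cv2,pickle
s=manip.read_state();print({k:np.round(v,4).tolist() for k,v in s.items()})
for n in("scene","top"):
    c=manip.capture(n);pickle.dump(c,open(f'{n}0.pkl','wb'));cv2.imwrite(f'pics/{n}0.png',c['img'][...,::-1]);print(n,c['fx'],c['fy'],c['cx'],c['cy'],c['eye'],c['attitude'])
E
```

```text
pics
{'t': 0.0, 'joint_pos': [1.2204, 0.1246, 1.6517, 0.0, 1.3675, -0.0826], 'joint_vel': [-0.0017, -0.0009, -0.0004, -0.0005, 0.0003, -0.0004], 'tau': [0.0016, -42.3608, -36.546, 0.0, 0.007, -0.0], 'tool_pos': [0.1718, 0.6263, 0.23], 'ee_rot': [-1.5627, 0.2106, -0.2099], 'force': [0.2346, 0.8649, 0.2965], 'torque': [0.0139, 0.0163, 0.022], 'width': 0.0853}
scene 489.3017135327944 489.3017135327944 316.8564560741561 200.66184886117864 [0.17406566 0.42033321 0.76969489] [-0.67304     2.59665003 -1.1573358 ]
top 463.44934134313274 463.44934134313274 319.7007372129742 199.08462024781176 [ 0.38722346 -0.2089553   0.99899217] [-2.13817022  2.15857111 -0.17229782]
```

View pics/scene0.png

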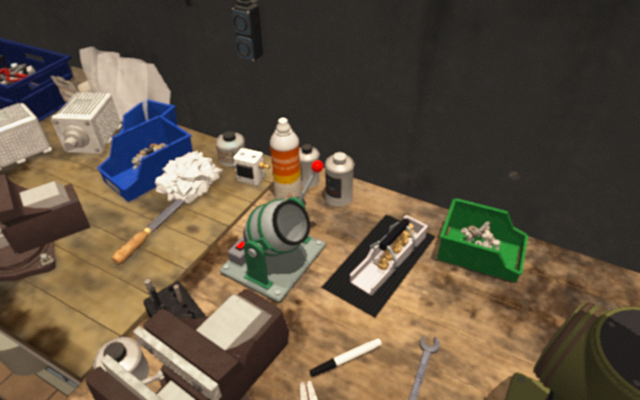

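View pics/top0.png

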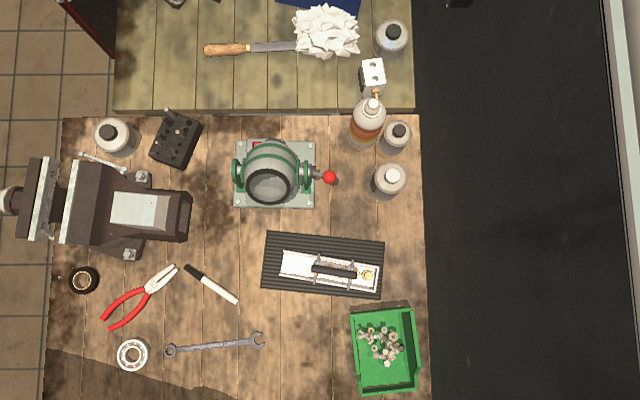

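```bash
cat > h.py <<'E'
from rig import manip
import numpy as np,cv2,pickle
from scipy.spatial.transform import Rotation as R
def pts(c):
    v,u=np.mgrid[:400,:640];d=c['range_z'].astype(float)
    p=np.stack([(u-c['cx'])/c['fx']*d,(v-c['cy'])/c['fy']*d,d],-1)
    P=p@R.from_rotvec(c['attitude']).as_matrix().T+c['eye'];P[d<=0]=np.nan
    return P
def grab(n):
    c=manip.capture(n);return c,pts(c)
def tool():
    s=manip.read_state();return np.array(s['tool_pos']),R.from_rotvec(s['ee_rot']).as_matrix(),s
def rect(m,P,z):
    q=P[m][:,:2].astype(np.float32);return cv2.minAreaRect(q)
E
python3 - <<'E'
from h import *
print(np.round(tool()[1],3))
for n in("scene","top"):
    c=pickle.load(open(n+'0.pkl','rb'));P=pts(c);hsv=cv2.cvtColor(c['img'],cv2.COLOR_RGB2HSV)
    print(n,R.from_rotvec(c['attitude']).as_matrix().round(3).tolist())
    H,S,V=[hsv[...,i].astype(int) for i in range(3)]
    red=((H<6)|(H>174))&(S>180)&(V>120)
    k,l,st,ce=cv2.connectedComponentsWithStats(red.astype(np.uint8))
    for i in range(1,k):
        if st[i,4]>25: print('red',ce[i].round(),st[i,4],np.nanmedian(P[l==i],0).round(4),np.nanmax(P[l==i],0).round(3),np.nanmin(P[l==i],0).round(3))
c=pickle.load(open('top0.pkl','rb'));P=pts(c)
for u,v in[(262,230),(384,242),(382,298),(261,288),(280,263),(378,272),(375,290),(282,276),(330,270),(314,267),(356,273),(236,142),(315,142),(235,208),(314,207),(397,135),(389,178),(371,105),(274,186),(329,177),(365,275),(100,380),(223,380),(380,340),(360,310),(130,215)]: print((u,v),P[v,u].round(4))
top=cv2.resize(c['img'][215:315,240:400],(800,500),interpolation=2)
cv2.imwrite('pics/a.png',top[...,::-1])
s=pickle.load(open('scene0.pkl','rb'))
cv2.imwrite('pics/b.png',cv2.resize(s['img'][120:310,210:450],(758,600),interpolation=2)[...,::-1])
E
```

```text
[[ 0.964 -0.001  0.265]
 [-0.265 -0.002  0.964]
 [-0.    -1.    -0.002]]
scene [[-0.871, -0.318, 0.374], [-0.491, 0.585, -0.645], [-0.014, -0.746, -0.666]]
red [ 6. 73.] 48 [ 1.6575 -0.2928  0.0936] [ 1.688 -0.28   0.104] [ 1.638 -0.316  0.077]
red [317. 165.] 112 [ 0.5501 -0.2295  0.1908] [ 0.693 -0.222  0.197] [ 0.541 -0.492 -0.038]
red [241. 245.] 38 [ 0.6484 -0.0857  0.0496] [ 0.655 -0.047  0.115] [ 0.602 -0.099  0.046]
top [[-0.01, -0.989, 0.149], [-1.0, 0.009, -0.011], [0.01, -0.149, -0.989]]
red [329. 177.] 111 [ 0.5482 -0.2348  0.193 ] [ 0.595 -0.224  0.198] [ 0.539 -0.252  0.002]
red [119. 303.] 240 [0.3221 0.203  0.0155] [0.354 0.235 0.022] [0.288 0.147 0.01 ]
red [130. 314.] 259 [0.2973 0.1696 0.0155] [0.342 0.217 0.02 ] [0.266 0.137 0.008]
(262, 230) [ 0.4715 -0.0951  0.0005]
(384, 242) [ 0.4431 -0.3574  0.0016]
(382, 298) [ 0.3251 -0.3498 -0.0007]
(261, 288) [ 0.3487 -0.0943  0.0025]
(280, 263) [ 0.4006 -0.1342  0.0018]
(378, 272) [ 0.3799 -0.3373  0.0416]
(375, 290) [ 0.3438 -0.3302  0.0412]
(282, 276) [ 0.3737 -0.1405  0.0299]
(330, 270) [ 0.385 -0.238  0.08 ]
(314, 267) [ 0.3911 -0.2067  0.0769]
(356, 273) [ 0.3786 -0.2891  0.078 ]
(236, 142) [ 0.6638 -0.0381  0.0131]
(315, 142) [ 6.662e-01 -2.110e-01 -3.000e-04]
(235, 208) [ 5.199e-01 -3.620e-02  2.000e-04]
(314, 207) [ 0.5201 -0.2076  0.0032]
(397, 135) [ 0.6502 -0.3747  0.1045]
(389, 178) [ 0.5592 -0.3527  0.1233]
(371, 105) [ 0.6753 -0.311   0.208 ]
(274, 186) [ 0.5563 -0.126   0.0627]
(329, 177) [ 0.5474 -0.2348  0.1967]
(365, 275) [ 0.374  -0.3112  0.0355]
(100, 380) [0.167  0.2335 0.0011]
(223, 380) [ 0.1634 -0.0174 -0.001 ]
(380, 340) [ 0.2398 -0.3426  0.003 ]
(360, 310) [ 0.3011 -0.3024  0.0026]
(130, 215) [0.4879 0.1273 0.1571]
```

View pics/a.png

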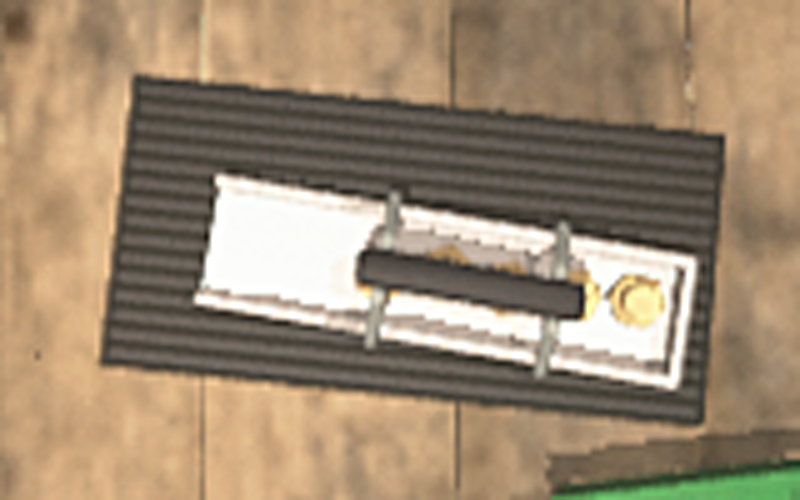

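View pics/b.png

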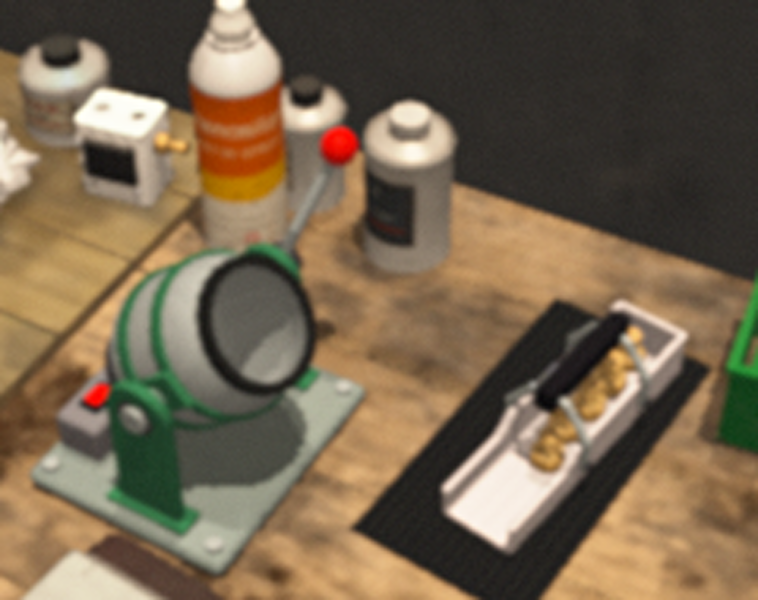

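```bash
python3 - <<'E'
from h import *
T,M,s=tool()
for n in("scene","top"):
    c=pickle.load(open(n+'0.pkl','rb'));P=pts(c);hsv=cv2.cvtColor(c['img'],cv2.COLOR_RGB2HSV)
    H,S,V=[hsv[...,i].astype(int) for i in range(3)]
    x,y,z=P[...,0],P[...,1],P[...,2]
    box=(x>.48)&(x<.72)&(y>-.22)&(y<-.01)
    g=(H>55)&(H<90)&(S>110)&box&(z>.02)
    for nm,m in(('L',g&(y>-.062)),('R',g&(y<-.185))):
        if m.sum()>8: 
            q=P[m];print(n,nm,m.sum(),np.percentile(q,[3,50,97],axis=0).round(4).tolist()); t=q[q[:,2]>.1]; print('  top',len(t),t.mean(0).round(4) if len(t) else '')
    pl=box&(abs(z-.014)<.005)
    print(n,'plate',rect(pl,P,0))
    dark=(V<75)&(x>.32)&(x<.45)&(y>-.35)&(y<-.12)&(z>.06)
    print(n,'grip',dark.sum(),rect(dark,P,0),np.median(P[dark],0))
    w=(x>.31)&(x<.45)&(y>-.37)&(y<-.1)&(z>.015)&(z<.05)&(S<60)&(V>100)
    print(n,'chute',rect(w,P,0))
    m=(abs(z-.003)<.004)&(V<85)&(x>.28)&(x<.5)&(y>-.40)&(y<-.06); print(n,'mat',rect(cv2.erode(m.astype(np.uint8),np.ones((2,2)))>0,P,0))
    v=(x>.25)&(x<.75)&(y>-.02)&(y<.5)&(z<.5);print('vise', np.nanmax(z[v]), x[v&(z>.03)].min() if 1 else 0, y[v&(z>.05)].min(), x[v&(z>.05)].max())
    # red knob sphere fit
    red=((H<6)|(H>174))&(S>150)&(V>90)&(abs(x-.548)<.02)&(abs(y+.234)<.02)&(z>.15)
    q=P[red];from scipy.optimize import least_squares
    f=least_squares(lambda p:np.linalg.norm(q-p,axis=1)-.012,q.mean(0)-[0,0,.01],loss='soft_l1',f_scale=.001);print('knob',f.x.round(4))
E
```

```text
scene L 567 [[0.5624, -0.0529, 0.021], [0.5787, -0.0479, 0.0663], [0.6021, -0.0457, 0.1224]]
  top 131 [ 0.5787 -0.0494  0.115 ]
scene R 41 [[0.5624, -0.1938, 0.1137], [0.5734, -0.1894, 0.1207], [0.5888, -0.1861, 0.125]]
  top 41 [ 0.5744 -0.1896  0.1205]
scene plate ((0.5951527953147888, -0.12114830315113068), (0.17811065912246704, 0.15037108957767487), 87.70565032958984)
scene grip 338 ((0.38374340534210205, -0.24209612607955933), (0.08900238573551178, 0.014985969290137291), 79.76119995117188) [ 0.38270758 -0.23737372  0.07872739]
scene chute ((0.38642847537994385, -0.23643216490745544), (0.2032458633184433, 0.06365154683589935), 79.44017028808594)
scene mat ((0.3732002079486847, -0.2202317863702774), (0.2520606815814972, 0.1686515063047409), 83.75680541992188)
vise 0.19974223780549039 0.43402388355751065 0.04624367968997106 0.720791750195396
knob [ 0.5533 -0.2348  0.1849]
top plate ((0.5922762751579285, -0.12154000252485275), (0.1758279949426651, 0.1497248262166977), 88.150146484375)
top grip 798 ((0.40310734510421753, -0.2528553307056427), (0.10016991943120956, 0.09358394145965576), 89.94193267822266) [ 0.40347214 -0.30149266  0.8617585 ]
top chute ((0.38269519805908203, -0.23577362298965454), (0.20248755812644958, 0.06152326986193657), 79.49372100830078)
top mat ((0.39605364203453064, -0.22669260203838348), (0.2520138919353485, 0.11973594129085541), 83.54854583740234)
vise 0.20013275902116767 0.4135184998882203 0.04403062536326996 0.7161652426801586
knob [ 0.5499 -0.2344  0.184 ]
```

```bash
python3 -m creep '[[0,[200,-20,-270],0.5],[0,[200,-20,-270],0.5],[0,[200,-20,-270],0.5],[0,[200,-20,-270],0.5],[0,[200,-20,-270],0.5],[0,[200,-20,-270],0.5],[0,[200,-20,-270],0.5],[0,[200,-20,-270],0.5]]'
cat > go.py <<'E'
# python3 go.py x y z zangle_deg : remaining shift in tool axes (mm) and yaw
import sys
from h import *
T,M,s=tool();g=np.array([float(a) for a in sys.argv[1:4]])
a=np.degrees(np.arctan2(M[1,2],M[0,2]));print('t',round(s['t'],2),'pos',T.round(4),'zang',a.round(1),'w',round(s['width']*1e3,1),'F',np.round(s['force'],1))
print('d',((g-T)@M*1e3).round(1),'yaw',round(np.radians((a-float(sys.argv[4])+180)%360-180),3))
E
python3 go.py .505 -.236 .25 -10.4
```

```text
t: 0.77
tool_pos: [0.2922, 0.3146, 0.2507]
ee_rot: [-1.487, 0.6, -0.6]
force: [0.4, 1.2, -0.1]
width: 0.0002
t 0.77 pos [0.2922 0.3146 0.2507] zang 46.1 w 0.2 F [ 0.4  1.2 -0.1]
d [ 535.3    0.9 -248.8] yaw 0.985
```

```bash
python3 -m creep '[[0,[260,0,-120],0.7],[0,[260,0,-120],0.7],[0,[260,0,-120],0.7],[0,[260,0,-120],0.7],[0,[260,0,-120],0.7],[0,[260,0,-120],0.7],[0,[260,0,-120],0.7],[0,[260,0,-120],0.7]]'
python3 go.py .505 -.236 .25 -10.4
```

```text
t: 1.43
tool_pos: [0.3971, 0.0445, 0.2508]
ee_rot: [-1.254, 1.138, -1.141]
force: [-0.0, 0.9, 0.5]
width: 0.0002
t 1.43 pos [0.3971 0.0445 0.2508] zang 5.4 w 0.2 F [-0.   0.9  0.5]
d [289.4   1.4  81. ] yaw 0.276
```

```bash
python3 -m creep '[[0,[289,0,81],0.276],[0,[289,0,81],0.276],[0,[289,0,81],0.276],[0,[289,0,81],0.276],[0,[289,0,81],0.276],[0,[289,0,81],0.276],[0,[289,0,81],0.276],[0,[289,0,81],0.276]]'
python3 go.py .505 -.236 .164 -10.4
```

```text
t: 2.1
tool_pos: [0.5072, -0.2337, 0.25]
ee_rot: [-1.122, 1.338, -1.338]
force: [-0.6, 0.0, 1.0]
width: -0.0001
t 2.1 pos [ 0.5072 -0.2337  0.25  ] zang -10.1 w -0.1 F [-0.6  0.   1. ]
d [ 2.6 86.  -1.7] yaw 0.005
```

```bash
python3 -m creep '[[0,[2,40,0],0],[0,[2,86,0],0],[0,[2,86,0],0],[0,[1,86,15],0],[-0,[-1,86,30],0],[0,[-3,86,42],0],[0,[-4,86,54],0],[0,[-5,86,64],0]]'
python3 go.py .59 -.236 .164 -10.4
python3 -m creep '[[0,[-1,0,6],0],[0,[-1,0,10],0]]'; python3 -m creep '[[0,[0,0,3],0],[0,[-1,0,6],0]]'; python3 go.py .59 -.236 .164 -10.4
```

```text
t: 2.77
tool_pos: [0.5711, -0.2343, 0.1669]
ee_rot: [-1.122, 1.335, -1.334]
force: [-1.9, 3.6, 1.3]
width: -0.0001
t 2.77 pos [ 0.5711 -0.2343  0.1669] zang -9.8 w -0.1 F [-1.9  3.6  1.3]
d [-1.6  2.9 18.9] yaw 0.01
t: 2.93
tool_pos: [0.5808, -0.2354, 0.1656]
ee_rot: [-1.123, 1.335, -1.334]
force: [-1.3, 2.0, -0.2]
width: 0.0001
t: 3.1
tool_pos: [0.5858, -0.2361, 0.1646]
ee_rot: [-1.124, 1.337, -1.334]
force: [-2.7, 1.1, -2.6]
width: -0.0
t 3.1 pos [ 0.5858 -0.2361  0.1646] zang -9.9 w -0.0 F [-2.7  1.1 -2.6]
d [-0.8  0.6  4.1] yaw 0.009
```

Still swinging; continue until the force rises.

```bash
python3 -m creep '[[0,[-1,0,4],0],[0,[-1,0,7],0]]'; python3 -m creep '[[0,[0,0,3],0],[0,[-1,0,5],0]]';python3 -m creep '[[0,[0,0,2],0],[0,[-1,0,4],0]]'
python3 - <<'E'
from h import *
c,P=grab('scene');hsv=cv2.cvtColor(c['img'],cv2.COLOR_RGB2HSV);m=((hsv[...,0]<6)|(hsv[...,0]>174))&(hsv[...,1]>150)&(hsv[...,2]>90)&(abs(P[...,1]+.235)<.03)&(P[...,2]>.14)
print(m.sum(),P[m].mean(0));cv2.imwrite('pics/c.png',cv2.resize(c['img'][100:310,210:450],(685,600),interpolation=2)[...,::-1]);c,P=grab('top')
cv2.imwrite('pics/d.png',cv2.resize(c['img'][100:310,200:440],(685,600),interpolation=2)[...,::-1])
E
```

```text
t: 3.27
tool_pos: [0.5925, -0.2363, 0.1639]
ee_rot: [-1.124, 1.338, -1.334]
force: [-3.1, 0.1, -3.1]
width: -0.0002
t: 3.43
tool_pos: [0.5979, -0.2366, 0.1641]
ee_rot: [-1.124, 1.337, -1.335]
force: [-3.4, -0.8, -3.6]
width: 0.0001
t: 3.6
tool_pos: [0.6001, -0.2366, 0.1644]
ee_rot: [-1.128, 1.341, -1.332]
force: [-16.5, -1.4, 1.2]
width: 0.0
75 [ 0.62280179 -0.22973408  0.18121024]
```

View pics/c.png

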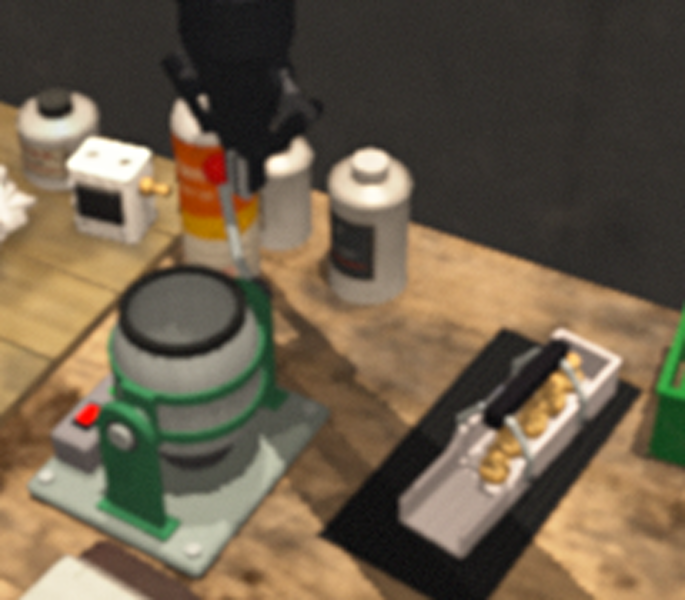

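```bash
python3 -m creep '[[0,[5,0,-30],0],[0,[5,-30,-40],0],[60,[5,-30,-60],0]]'; python3 go.py .3835 -.238 .125 -10.4
python3 - <<'E'
from h import *
for n in('top','scene'):
    c,P=grab(n);m=(abs(P[...,2]-.154)<.006)&(np.hypot(P[...,0]-.577,P[...,1]+.122)<.05)
    q=P[m][:,:2];e,r=cv2.minEnclosingCircle(q.astype(np.float32));print(n,m.sum(),e,r,q.mean(0))
    v=cv2.cvtColor(c['img'],cv2.COLOR_RGB2GRAY)
E
```

```text
t: 3.95
tool_pos: [0.5453, -0.2324, 0.2005]
ee_rot: [-1.118, 1.326, -1.343]
force: [1.2, -1.1, 1.8]
width: 0.011
t 3.95 pos [ 0.5453 -0.2324  0.2005] zang -9.9 w 11.0 F [ 1.2 -1.1  1.8]
d [  33.2   74.  -159.2] yaw 0.008
top 230 (0.5788865089416504, -0.12133873999118805) 0.04305440932512283 [ 0.57715137 -0.12845416]
scene 534 (0.5809778571128845, -0.12189722061157227) 0.04496941342949867 [ 0.58022054 -0.11690402]
```

```bash
python3 -m creep '[[85,[33,20,-159],0.008],[85,[33,60,-159],0.008],[85,[33,74,-159],0.008],[85,[33,74,-159],0.008],[85,[33,74,-159],0.008],[85,[33,74,-159],0.008],[85,[33,74,-159],0.008]]'; python3 go.py .3835 -.238 .05 -10.4
python3 - <<'E'
from h import *
c,P=grab('top');cv2.imwrite('pics/e.png',cv2.resize(c['img'][190:320,240:410],(785,600),interpolation=2)[...,::-1])
E
```

```text
t: 4.63
tool_pos: [0.3811, -0.2366, 0.1216]
ee_rot: [-1.117, 1.34, -1.344]
force: [-0.1, 0.1, 0.5]
width: 0.085
t 4.63 pos [ 0.3811 -0.2366  0.1216] zang -10.4 w 85.0 F [-0.1  0.1  0.5]
d [ 0.9 71.6  2.5] yaw -0.001
```

View pics/e.png

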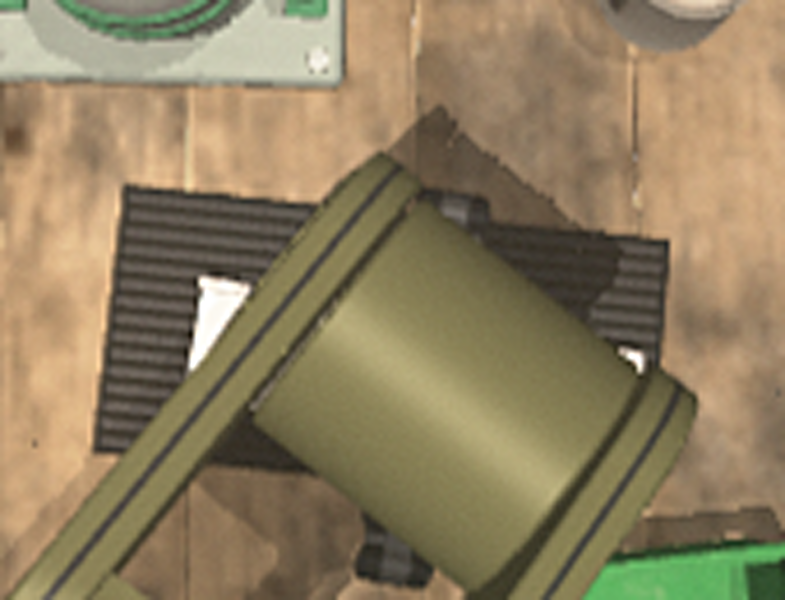

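```bash
python3 -m creep '[[85,[1,25,2],0],[85,[1,50,2],0],[85,[1,68,2],0],[85,[1,71,2],0],[85,[1,71,2],0]]'; python3 -m creep '[[0,[0,0,0],0],[0,[0,0,0],0],[0,[0,0,0],0],[0,[0,0,0],0],[0,[0,0,0],0],[0,[0,0,0],0]]';  python3 go.py .3835 -.238 .05 -10.4; python3 -m creep '[[0,[0,-8,0],0],[0,[0,-20,0],0],[0,[0,-35,0],0],[0,[0,-50,0],0],[0,[0,-60,0],0]]';python3 go.py .3835 -.238 .05 -10.4
python3 - <<'E'
from h import *
c,P=grab('scene');cv2.imwrite('pics/f.png',cv2.resize(c['img'][120:310,280:460],(568,600),interpolation=2)[...,::-1])
E
```

```text
t: 5.1
tool_pos: [0.3833, -0.2374, 0.0502]
ee_rot: [-1.119, 1.341, -1.34]
force: [0.3, 0.4, 0.8]
width: 0.0848
t: 5.6
tool_pos: [0.3825, -0.2376, 0.0507]
ee_rot: [-1.117, 1.34, -1.343]
force: [1.1, -0.4, 4.9]
width: 0.015
t 5.6 pos [ 0.3825 -0.2376  0.0507] zang -10.4 w 15.0 F [ 1.1 -0.4  4.9]
d [0.3 0.7 1. ] yaw 0.0
t: 6.02
tool_pos: [0.3817, -0.237, 0.1109]
ee_rot: [-1.118, 1.342, -1.341]
force: [0.6, -0.0, -4.1]
width: 0.0144
t 6.02 pos [ 0.3817 -0.237   0.1109] zang -10.4 w 14.4 F [ 0.6 -0.  -4.1]
d [ 0.7 60.9  1.9] yaw 0.0
```

View pics/f.png

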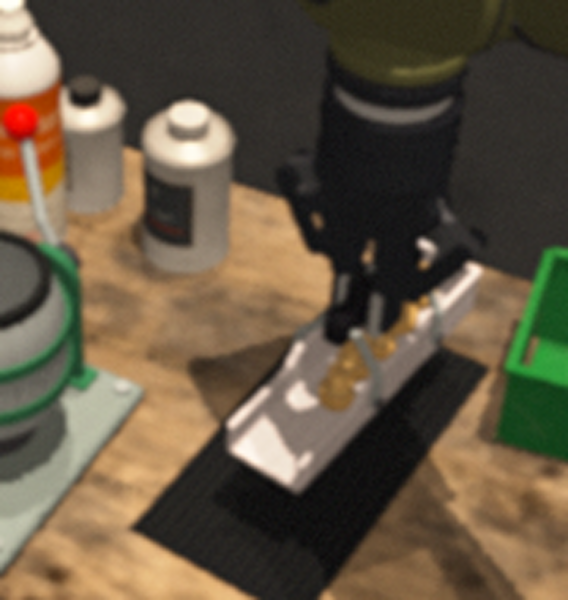

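```bash
python3 - <<'E'
from h import *
c,P=grab('scene')
d=np.hypot(P[...,0]-.579,P[...,1]+.1215);f=(P[...,0]<.56)&(d<.075)&(P[...,1]>-.15)&(P[...,1]<-.09)
for z in np.arange(.05,.165,.005):
    m=f&(abs(P[...,2]-z)<.0025)
    if m.sum()>2: print(round(z,3),m.sum(),np.percentile(d[m],[20,50,80]).round(4))
E
python3 go.py .40 -.15 .2 -92
```

```text
0.06 6 [0.04   0.0403 0.0414]
0.065 13 [0.0424 0.0434 0.0437]
0.07 14 [0.0445 0.0451 0.0458]
0.075 19 [0.0454 0.046  0.0472]
0.08 22 [0.0476 0.0482 0.0486]
0.085 31 [0.0473 0.0479 0.0485]
0.09 65 [0.0455 0.0464 0.0484]
0.095 35 [0.0453 0.0455 0.0463]
0.1 36 [0.0449 0.0457 0.0465]
0.105 29 [0.0447 0.0455 0.0463]
0.11 29 [0.0454 0.0458 0.0466]
0.115 15 [0.0467 0.0471 0.048 ]
0.12 33 [0.0475 0.048  0.0488]
0.125 89 [0.0448 0.0461 0.048 ]
0.13 56 [0.043  0.0439 0.0445]
0.135 54 [0.0415 0.0426 0.0433]
0.14 55 [0.0399 0.0411 0.0422]
0.145 67 [0.0384 0.0394 0.0404]
0.15 40 [0.0378 0.0381 0.039 ]
0.155 110 [0.0334 0.0361 0.0381]
0.16 3 [0.0341 0.036  0.039 ]
t 6.12 pos [ 0.3828 -0.2379  0.1119] zang -10.4 w 14.9 F [ 0.9 -0.4 -4.7]
d [-89.4 -88.3   1.3] yaw 1.425
```

```bash
python3 -m creep '[[0,[-4,-10,0],0.05],[0,[-14,-24,0],0.14],[0,[-28,-40,0],0.24],[0,[-44,-56,-1],0.34],[0,[-60,-70,-2],0.44],[0,[-76,-80,-3],0.54],[0,[-92,-86,-4],0.64],[0,[-106,-88,-5],0.74]]'; python3 go.py .39 -.115 .2 -92
```

```text
t: 6.78
tool_pos: [0.3962, -0.1312, 0.1982]
ee_rot: [-0.618, 1.851, -1.851]
force: [1.1, 0.4, -4.3]
width: 0.0151
t 6.78 pos [ 0.3962 -0.1312  0.1982] zang -53.1 w 15.1 F [ 1.1  0.4 -4.3]
d [ -4.8  -1.8 -16.6] yaw 0.68
```

```bash
python3 -m creep '[[0,[2,0,-8],0.1],[0,[3,0,-13],0.2],[0,[3,0,-16],0.3],[0,[3,0,-16],0.4],[0,[3,0,-16],0.5],[0,[3,0,-16],0.6],[0,[3,0,-16],0.66],[0,[3,0,-16],0.68]]'; python3 go.py .40 -.115 .156 -92
```

```text
t: 7.45
tool_pos: [0.3834, -0.1208, 0.1966]
ee_rot: [-0.033, -2.205, 2.203]
force: [0.0, -1.0, -5.0]
width: 0.0149
t 7.45 pos [ 0.3834 -0.1208  0.1966] zang -91.8 w 14.9 F [ 0. -1. -5.]
d [-16.5  40.6  -6.3] yaw 0.003
```

```bash
python3 -m creep '[[0,[-3,6,-1],0],[0,[-8,16,-3],0],[0,[-14,28,-5],0],[0,[-20,37,-6],0],[0,[-26,41,-6],0],[0,[-31,41,-6],0],[0,[-34,41,-6],0],[0,[-34,41,-6],0]]'; python3 go.py .432 -.116 .156 -92
cat > tilt.py <<'E'
from h import *
import sys
T,M,s=tool()
f=-M[:,0];f=f*[1,1,0];f/=np.linalg.norm(f);l=np.array([-f[1],f[0],0]);o=T+[0,0,.019]
c,P=grab(sys.argv[1] if len(sys.argv)>1 else 'scene')
q=(P-o);a=q@f;b=q@l;z=q[...,2];V=cv2.cvtColor(c['img'],cv2.COLOR_RGB2HSV).astype(int)
t=(abs(b)<.019)&(a>.03)&(a<.115)&(z>-.14)&(z<-.03)&(V[...,1]<70)&(V[...,2]>100)
x=a[t];y=z[t];k=np.ones(len(x),bool)
for _ in range(6):
    p=np.polyfit(x[k],y[k],1);r=y-np.polyval(p,x);k=abs(r)<max(.0015,2*np.median(abs(r)))
print('floor n',k.sum(),'tilt',np.degrees(-np.arctan(p[0])).round(1),'z at 0.10',np.polyval(p,.1).round(4),'lip a max',np.percentile(x[k],98).round(4),'F',np.round(s['force'],1),'TCP',T.round(4))
# brass positions
h=(V[...,0]>12)&(V[...,0]<32)&(V[...,1]>110)&(abs(b)<.03)&(abs(a)<.13)&(z<0)&(z>-.15)
print('brass a 5..95',np.percentile(a[h],[2,25,50,75,98]).round(3),h.sum())
if len(sys.argv)>2: cv2.imwrite(sys.argv[2],cv2.resize(c['img'][60:300,180:460],(700,600),interpolation=2)[...,::-1])
E
python3 tilt.py scene pics/g.png
```

```text
t: 8.12
tool_pos: [0.4193, -0.1164, 0.1577]
ee_rot: [-0.034, -2.206, 2.207]
force: [0.3, -0.8, -3.6]
width: 0.015
t 8.12 pos [ 0.4193 -0.1164  0.1577] zang -91.7 w 15.0 F [ 0.3 -0.8 -3.6]
d [-12.6   1.7  -0.8] yaw 0.005
floor n 232 tilt 0.3 z at 0.10 -0.0624 lip a max 0.1012 F [ 0.3 -0.8 -3.6] TCP [ 0.4193 -0.1164  0.1577]
brass a 5..95 [-0.086 -0.073 -0.047 -0.002  0.031] 427
```

View pics/g.png

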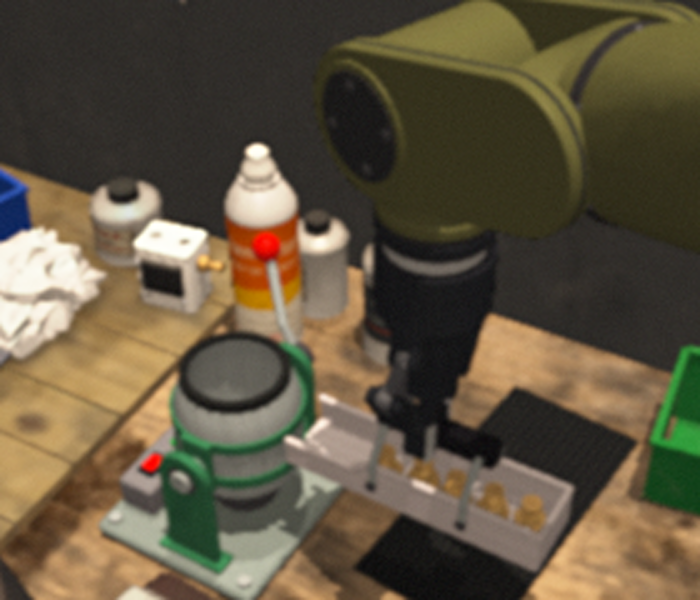

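```bash
python3 -m creep '[[0,[-4,0,0],0],[0,[-8,0,0],0],[0,[-12,0,0],0],[0,[-14,0,0],0]]';python3 tilt.py; python3 -m creep '[[0,[-3,-3,0],0],[0,[-6,-7,0],0],[0,[-6,-7,0],0]]';python3 tilt.py
```

```text
t: 8.5
tool_pos: [0.4324, -0.1167, 0.1574]
ee_rot: [-0.032, -2.205, 2.206]
force: [-4.5, -0.9, -2.3]
width: 0.015
floor n 337 tilt -24.2 z at 0.10 -0.0491 lip a max 0.1092 F [-4.5 -0.9 -2.3] TCP [ 0.4324 -0.1167  0.1574]
brass a 5..95 [-0.086 -0.074 -0.048 -0.002  0.031] 421
t: 8.8
tool_pos: [0.4371, -0.1169, 0.1637]
ee_rot: [-0.028, -2.204, 2.204]
force: [-5.5, -0.4, -4.3]
width: 0.0148
floor n 300 tilt -28.9 z at 0.10 -0.0484 lip a max 0.1061 F [-5.5 -0.4 -4.3] TCP [ 0.4371 -0.1169  0.1637]
brass a 5..95 [-0.088 -0.075 -0.049 -0.004  0.029] 401
```

```bash
sed -i 's/(a<.115)/(a<.082)/;s/z at 0.10/z at 0.08/;s/p,.1)/p,.08)/' tilt.py; python3 tilt.py;  python3 -m creep '[[0,[-3,-4,0],0],[0,[-6,-8,0],0],[0,[-6,-8,0],0]]';python3 tilt.py
```

```text
floor n 126 tilt 2.9 z at 0.08 -0.0677 lip a max 0.0814 F [-5.3 -0.8 -4. ] TCP [ 0.4369 -0.1169  0.1635]
brass a 5..95 [-0.088 -0.076 -0.05  -0.004  0.029] 399
t: 9.15
tool_pos: [0.4435, -0.117, 0.1719]
ee_rot: [-0.03, -2.205, 2.204]
force: [-5.5, -0.2, -5.2]
width: 0.0148
floor n 124 tilt 9.3 z at 0.08 -0.075 lip a max 0.0811 F [-5.5 -0.2 -5.2] TCP [ 0.4435 -0.117   0.1719]
brass a 5..95 [-0.091 -0.074 -0.053 -0.007  0.026] 375
```

```bash
python3 -m creep '[[0,[-2,-2,0],0],[0,[-2,-2,0],0]]';python3 tilt.py; python3 -m creep '[[0,[6,0,0],0],[0,[14,-3,0],0],[0,[22,-8,0],0],[0,[26,-12,0],0]]'; python3 tilt.py; python3 go.py .46 -.117 .22 -92
```

```text
t: 9.37
tool_pos: [0.445, -0.1169, 0.1735]
ee_rot: [-0.029, -2.205, 2.204]
force: [-5.9, -0.4, -4.4]
width: 0.0148
floor n 117 tilt 9.6 z at 0.08 -0.0768 lip a max 0.0816 F [-5.9 -0.4 -4.4] TCP [ 0.445  -0.1169  0.1735]
brass a 5..95 [-0.092 -0.072 -0.044 -0.008  0.025] 372
t: 9.75
tool_pos: [0.4198, -0.1163, 0.1871]
ee_rot: [-0.035, -2.207, 2.207]
force: [0.4, -0.5, -5.3]
width: 0.015
floor n 136 tilt 8.3 z at 0.08 -0.0751 lip a max 0.0809 F [ 0.4 -0.5 -5.3] TCP [ 0.4198 -0.1163  0.1871]
brass a 5..95 [-0.091 -0.079 -0.053 -0.007  0.027] 396
t 9.8 pos [ 0.4201 -0.1165  0.1882] zang -91.7 w 15.1 F [ 0.9 -0.4 -3.4]
d [-40.  -31.7  -0.7] yaw 0.004
```

```bash
python3 -m creep '[[0,[-6,6,0],0],[0,[-14,12,0],0],[0,[-21,12,0],0],[0,[-26,12,0],0],[0,[-28,9,0],0],[0,[-30,6,0],0],[0,[-30,6,0],0]]';python3 tilt.py; python3 -m creep '[[0,[6,0,0],0],[0,[14,-3,0],0],[0,[22,-12,0],0],[0,[26,-20,0],0]]'; python3 tilt.py; python3 go.py .46 -.117 .235 -92
```

```text
t: 10.38
tool_pos: [0.4498, -0.1169, 0.1796]
ee_rot: [-0.029, -2.205, 2.204]
force: [-4.3, 0.5, -5.5]
width: 0.0151
floor n 115 tilt 13.1 z at 0.08 -0.082 lip a max 0.0804 F [-4.3  0.5 -5.5] TCP [ 0.4498 -0.1169  0.1796]
brass a 5..95 [-0.093 -0.072 -0.046 -0.009  0.023] 345
t: 10.77
tool_pos: [0.424, -0.1164, 0.2011]
ee_rot: [-0.036, -2.207, 2.208]
force: [0.7, -0.5, -4.3]
width: 0.0152
floor n 135 tilt 11.6 z at 0.08 -0.0802 lip a max 0.0802 F [ 0.7 -0.5 -4.3] TCP [ 0.424  -0.1164  0.2011]
brass a 5..95 [-0.092 -0.08  -0.054 -0.007  0.027] 371
t 10.82 pos [ 0.4247 -0.1168  0.2035] zang -91.8 w 14.6 F [ 0.6 -0.1 -2.2]
d [-35.4 -31.4  -0.9] yaw 0.004
```

```bash
python3 -m creep '[[0,[-2,-8,0],0],[0,[-6,-18,0],0],[0,[-11,-26,0],0],[0,[-16,-30,0],0],[0,[-22,-31,0],0],[0,[-28,-31,0],0],[0,[-34,-31,0],0],[0,[-40,-31,0],0]]'; python3 -m creep '[[0,[-6,0,0],0],[0,[-12,0,0],0],[0,[-18,0,0],0],[0,[-24,0,1],0],[0,[-30,0,1],0],[0,[-36,0,1],0],[0,[-39,0,1],0],[0,[-39,0,1],0]]'; python3 tilt.py scene pics/h.png; python3 go.py .5045 -.119 .2166 -92
```

```text
t: 11.48
tool_pos: [0.4647, -0.1174, 0.2303]
ee_rot: [-0.032, -2.206, 2.205]
force: [0.8, 1.0, -4.0]
width: 0.0149
t: 12.15
tool_pos: [0.5038, -0.1198, 0.2311]
ee_rot: [-0.033, -2.206, 2.206]
force: [-0.7, -1.4, -4.2]
width: 0.0154
floor n 143 tilt -40.1 z at 0.08 -0.0749 lip a max 0.0817 F [-0.7 -1.4 -4.2] TCP [ 0.5038 -0.1198  0.2311]
brass a 5..95 [-0.09  -0.067 -0.032 -0.002  0.119] 333
t 12.2 pos [ 0.5035 -0.1197  0.2311] zang -91.7 w 14.9 F [-0.1 -0.4 -4.5]
d [-1.  14.5 -0.8] yaw 0.005
```

View pics/h.png

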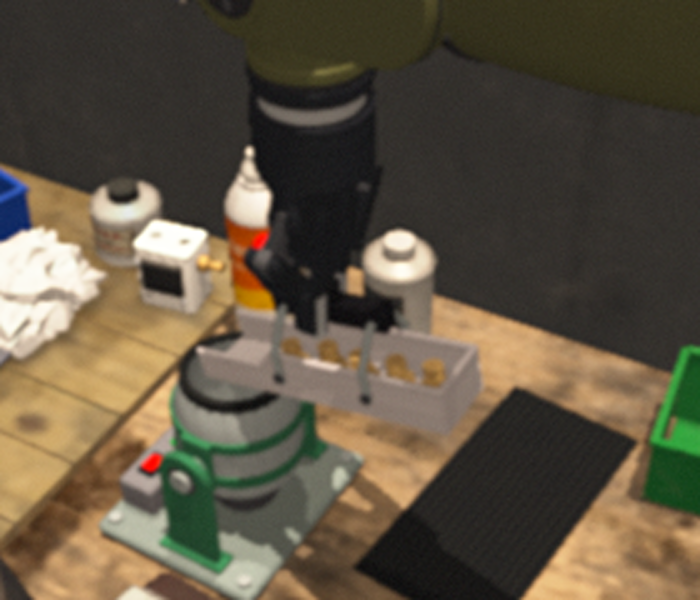

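```bash
python3 -m creep '[[0,[0,4,-1],0],[0,[0,8,-1],0],[0,[0,12,-1],0],[0,[0,14,-1],0]]'; python3 -m creep '[[0,[-3,1,0],0],[0,[-6,2,0],0],[0,[-8,3,0],0]]'; python3 -m creep '[[0,[-3,0,0],0],[0,[-5,0,0],0]]'
```

```text
t: 12.53
tool_pos: [0.5026, -0.1186, 0.216]
ee_rot: [-0.032, -2.206, 2.205]
force: [-1.0, -0.1, -5.0]
width: 0.0153
t: 12.78
tool_pos: [0.5117, -0.1191, 0.2142]
ee_rot: [-0.034, -2.206, 2.207]
force: [0.2, -0.4, -4.4]
width: 0.0152
t: 12.95
tool_pos: [0.5168, -0.1192, 0.2142]
ee_rot: [-0.034, -2.206, 2.206]
force: [-0.8, 0.0, -4.5]
width: 0.015
```

```bash
python3 -m creep '[[0,[0,2,0],0],[0,[-2,3,0],0]]'; python3 -m creep '[[0,[-2,0,0],0],[0,[-3,0,0],0]]'; python3 - <<'E'
from h import *
c,P=grab('scene');cv2.imwrite('pics/i.png',cv2.resize(c['img'][160:280,230:390],(800,600),interpolation=2)[...,::-1])
E
```

```text
t: 13.12
tool_pos: [0.5183, -0.1192, 0.211]
ee_rot: [-0.033, -2.206, 2.206]
force: [1.3, 0.6, -4.9]
width: 0.0148
t: 13.28
tool_pos: [0.521, -0.1195, 0.2109]
ee_rot: [-0.032, -2.205, 2.206]
force: [-2.2, -2.2, -4.5]
width: 0.0153
```

View pics/i.png

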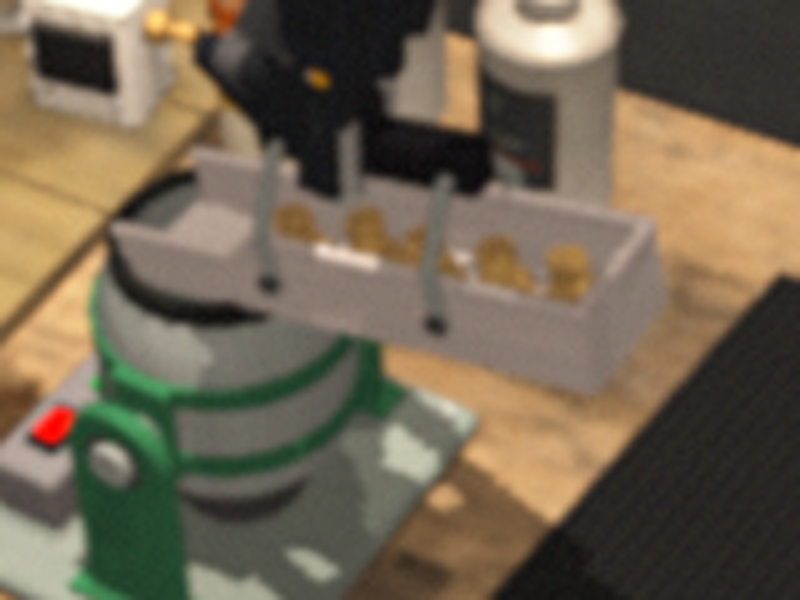

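```bash
python3 -m creep '[[0,[-16,-10,0],0],[0,[-33,-20,0],0],[0,[-52,-28,0],0],[0,[-24,-30,0],0],[0,[-20,-30,0],0],[0,[-20,-30,0],0]]'; sed -i 's/print(.floor/print(z[t].size and "");print("floor/;s/z at 0.08./z at 0.08"/;s/print("floor n./print("floor n"/' tilt.py; python3 - <<'E'
from h import *
T,M,s=tool();c,P=grab('scene');cv2.imwrite('pics/j.png',cv2.resize(c['img'][100:280,200:410],(700,600),interpolation=2)[...,::-1])
E
```

```text
t: 13.83
tool_pos: [0.5409, -0.1198, 0.2412]
ee_rot: [-0.034, -2.206, 2.206]
force: [-0.7, -0.4, -1.5]
width: 0.0151
```

View pics/j.png

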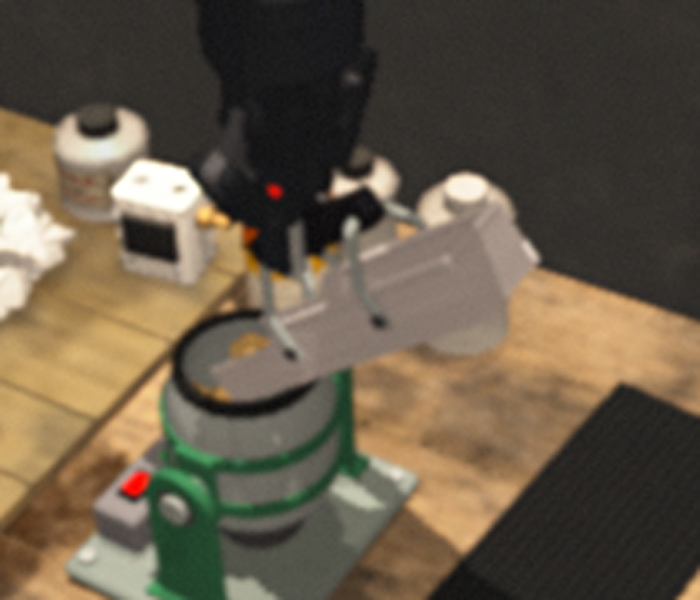

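```bash
python3 -m creep '[[0,[4,0,0],0],[0,[-1,0,0],0],[0,[5,0,0],0],[0,[0,0,0],0],[0,[5,0,0],0],[0,[5,0,0],0],[0,[5,0,0],0],[0,[5,0,0],0]]'; cat > chk.py <<'E'
from h import *
T,M,s=tool();print('F',np.round(s['force'],1))
for n in('scene','top'):
    c,P=grab(n);V=cv2.cvtColor(c['img'],cv2.COLOR_RGB2HSV).astype(int)
    m=(V[...,0]>12)&(V[...,0]<32)&(V[...,1]>110)&(V[...,2]>60)&(P[...,0]<.66)&(P[...,0]>.36)&(P[...,1]>-.3)&(P[...,1]<-.01)&(P[...,2]>.03)
    k,l,st,ce=cv2.connectedComponentsWithStats(m.astype(np.uint8))
    for i in range(1,k):
        if st[i,4]>3: print(n,ce[i].round(),st[i,4],np.median(P[l==i],0).round(3))
E
python3 chk.py
```

```text
t: 14.55
tool_pos: [0.5363, -0.1199, 0.2413]
ee_rot: [-0.034, -2.206, 2.207]
force: [-0.1, -0.3, -3.2]
width: 0.0149
F [-0.1 -0.3 -3.2]
scene [253.  16.] 190 [ 0.534 -0.058  0.545]
scene [334.  15.] 1954 [ 0.41  -0.028  0.575]
scene [286.  76.] 253 [ 0.515 -0.09   0.451]
scene [284.  71.] 9 [ 0.518 -0.091  0.458]
scene [268. 163.] 13 [ 0.549 -0.074  0.301]
scene [278. 177.] 8 [ 0.56  -0.112  0.243]
scene [286. 182.] 5 [ 0.537 -0.1    0.248]
scene [261. 197.] 25 [ 0.621 -0.134  0.156]
scene [251. 208.] 7 [ 0.619 -0.101  0.155]
top [357. 130.] 5 [ 0.655 -0.293  0.123]
top [355. 138.] 26 [ 0.654 -0.293  0.07 ]
```

```bash
python3 - <<'E'
from h import *
f=[]
for i in range(10):
    c,P=grab('scene');f.append(manip.read_state()['force'])
print(np.mean(f,0).round(2),np.std(f,0).round(2))
for v in range(190,216,3): print(v,[tuple(int(a) for a in c['img'][v,u])+(round(float(P[v,u,2]),3),round(float(P[v,u,0]),3)) for u in (249,253,257,261,265)])
E
```

```text
[ 0.29 -0.75 -2.19] [0.68 0.47 0.42]
190 [(201, 166, 110, -0.018, 0.785), (194, 160, 108, -0.017, 0.775), (178, 148, 100, -0.017, 0.767), (165, 135, 91, -0.02, 0.76), (117, 90, 56, -0.025, 0.755)]
193 [(199, 163, 106, -0.017, 0.778), (199, 162, 107, -0.019, 0.77), (197, 161, 102, -0.018, 0.761), (140, 111, 68, -0.022, 0.755), (111, 84, 55, 0.001, 0.73)]
196 [(200, 164, 105, -0.017, 0.771), (200, 164, 103, -0.017, 0.763), (180, 143, 89, -0.018, 0.754), (49, 38, 28, 0.157, 0.619), (30, 28, 27, 0.156, 0.613)]
199 [(205, 168, 106, -0.017, 0.765), (187, 152, 101, -0.02, 0.758), (42, 37, 26, 0.156, 0.621), (54, 53, 52, 0.149, 0.619), (99, 93, 87, 0.145, 0.615)]
202 [(187, 152, 97, -0.016, 0.757), (87, 68, 44, 0.157, 0.622), (50, 47, 43, 0.152, 0.619), (94, 94, 83, 0.14, 0.621), (98, 95, 85, 0.136, 0.617)]
205 [(150, 119, 74, -0.022, 0.756), (25, 24, 21, 0.156, 0.618), (84, 83, 78, 0.139, 0.624), (97, 94, 87, 0.129, 0.624), (100, 97, 90, 0.123, 0.621)]
208 [(123, 93, 62, -0.029, 0.754), (27, 28, 24, 0.157, 0.613), (92, 91, 81, 0.129, 0.626), (104, 100, 92, 0.119, 0.626), (104, 99, 90, 0.117, 0.621)]
211 [(221, 175, 122, -0.001, 0.728), (24, 24, 21, 0.156, 0.609), (93, 90, 84, 0.119, 0.628), (101, 98, 91, 0.114, 0.625), (126, 114, 104, 0.167, 0.582)]
214 [(175, 146, 103, 0.124, 0.633), (40, 39, 34, 0.156, 0.604), (81, 78, 72, 0.111, 0.629), (102, 98, 88, 0.105, 0.626), (108, 103, 93, 0.101, 0.622)]
```

```bash
python3 -m creep '[[0,[4,-10,0],0],[0,[14,-24,0],0],[0,[30,-38,0],0],[0,[55,-40,0],0],[0,[85,-40,0],0],[0,[115,-40,0],0],[0,[140,-40,0],0],[0,[150,-40,0],0]]'; python3 - <<'E'
from h import *
import os
ims=[]
for n,cr in(('scene',(120,300,210,450)),('top',(120,300,200,440))):
    c,P=grab(n);ims.append(cv2.resize(c['img'][cr[0]:cr[1],cr[2]:cr[3]],(400,300),interpolation=2))
    V=cv2.cvtColor(c['img'],cv2.COLOR_RGB2HSV).astype(int)
    m=(V[...,0]>10)&(V[...,0]<32)&(V[...,1]>90)&(V[...,2]>50)&(np.hypot(P[...,0]-.58,P[...,1]+.1215)<.045)&(P[...,2]>.04)
    print(n,m.sum(),np.percentile(P[m],[5,50,95],axis=0).round(3) if m.sum() else '')
    # mouth interior crop
    ims.append(cv2.resize(c['img'][130:215,225:325] if n=='top' else c['img'][185:265,235:325],(400,300),interpolation=2))
cv2.imwrite('pics/k.png',np.vstack([np.hstack(ims[:2]),np.hstack(ims[2:])])[...,::-1])
E
python3 go.py .39 -.23 .25 -6.4
```

```text
t: 15.82
tool_pos: [0.3839, -0.1147, 0.2817]
ee_rot: [-0.034, -2.206, 2.206]
force: [0.2, -1.2, -1.9]
width: 0.0148
scene 40 [[ 0.603 -0.156  0.154]
 [ 0.618 -0.13   0.156]
 [ 0.624 -0.095  0.157]]
top 387 [[ 0.564 -0.141  0.068]
 [ 0.581 -0.115  0.075]
 [ 0.609 -0.089  0.082]]
t 15.92 pos [ 0.3852 -0.115   0.2821] zang -91.8 w 14.9 F [-0.2  1.  -1.8]
d [ -8.4  32.1 114.8] yaw -1.49
```

View pics/k.png

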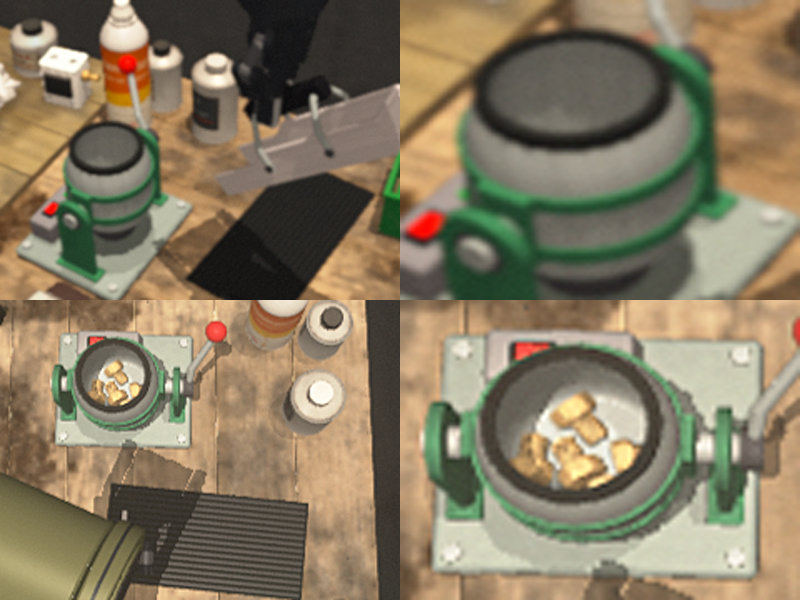

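```bash
python3 -m creep '[[0,[-2,5,5],-0.1],[0,[-5,15,15],-0.22],[0,[-8,30,25],-0.34],[0,[-11,45,35],-0.46],[0,[-14,60,45],-0.58],[0,[-16,70,52],-0.7],[0,[-17,80,55],-0.82],[0,[-17,85,55],-0.94]]'; python3 go.py .4005 -.171 .14 -7.5; python3 -m creep '[[0,[0,0,0],-0.1],[0,[0,0,0],-0.2],[0,[0,0,0],-0.3],[0,[0,0,0],-0.4],[0,[0,0,0],-0.48],[0,[0,0,0],-0.51],[0,[0,0,0],-0.51]]'; python3 go.py .4005 -.171 .14 -7.5
cat > tl.py <<'E'
from h import *
T,M,s=tool();f=-M[:,0]*[1,1,0];f/=np.linalg.norm(f);l=np.array([-f[1],f[0],0]);o=T+[0,0,.019]
for n in('scene','top'):
    c,P=grab(n);q=P-o;a=q@f;b=q@l;z=q[...,2];V=cv2.cvtColor(c['img'],cv2.COLOR_RGB2HSV).astype(int)
    t=(abs(b)<.03)&(abs(a)<.14)&(z>-.15)&(z<.05)&(V[...,1]<60)&(V[...,2]>110)
    w=t&(a>-.12)
    if w.sum()<20: print(n,'few');continue
    F=t&(abs(b)<.019)&(a>.0)
    i=np.argsort(a[t])[-8:];print(n,t.sum(),'front a,z',np.median(a[t][i]).round(4),np.median(P[t][i][:,2]).round(4),'minz world',np.percentile(P[t][:,2],1).round(4),'rear a,z',np.median(a[t][np.argsort(a[t])[:8]]).round(4),np.median(P[t][np.argsort(a[t])[:8]][:,2]).round(4))
    if F.sum()>20:
        p=np.polyfit(a[F],z[F],1);print('   floor fit tilt',np.degrees(-np.arctan(p[0])).round(1),F.sum())
print('F',np.round(s['force'],1),T.round(4))
E
python3 tl.py
```

```text
t: 16.58
tool_pos: [0.4018, -0.1709, 0.1948]
ee_rot: [-0.825, 1.676, -1.672]
force: [0.2, -0.3, -3.3]
width: 0.0151
t 16.58 pos [ 0.4018 -0.1709  0.1948] zang -37.6 w 15.1 F [ 0.2 -0.3 -3.3]
d [ 0.9 54.8 -0.8] yaw -0.525
t: 17.17
tool_pos: [0.4023, -0.1706, 0.1964]
ee_rot: [-1.134, 1.319, -1.319]
force: [-0.4, -0.8, -2.2]
width: 0.0157
t 17.17 pos [ 0.4023 -0.1706  0.1964] zang -8.6 w 15.7 F [-0.4 -0.8 -2.2]
d [ 0.7 56.4 -1.7] yaw -0.019
scene 2121 front a,z 0.045 0.1231 minz world 0.1055 rear a,z -0.1198 0.2296
   floor fit tilt 50.6 421
top 1083 front a,z -0.0324 0.1807 minz world 0.1621 rear a,z -0.123 0.2295
F [-0.4 -0.8 -2.2] [ 0.4023 -0.1706  0.1964]
```

```bash
python3 -m creep '[[0,[0,15,-1],0],[0,[0,40,-1],0],[0,[0,65,-1],0],[0,[0,82,-1],0],[0,[0,90,-1],0],[0,[0,90,-1],0]]'; python3 tl.py;  python3 -m creep '[[0,[1,4,0],0],[0,[2,8,0],0],[0,[3,10,0],0]]'
```

```text
t: 17.77
tool_pos: [0.3994, -0.1697, 0.104]
ee_rot: [-1.135, 1.324, -1.316]
force: [-0.4, -0.3, -3.0]
width: 0.0149
scene 1771 front a,z 0.0444 0.0301 minz world 0.0129 rear a,z -0.1198 0.1365
   floor fit tilt 44.9 373
top 906 front a,z -0.033 0.0686 minz world 0.0034 rear a,z -0.138 0.0015
F [-0.4 -0.3 -3. ] [ 0.3994 -0.1697  0.104 ]
t: 18.12
tool_pos: [0.4013, -0.1742, 0.0976]
ee_rot: [-1.133, 1.317, -1.322]
force: [-1.5, 2.2, 10.1]
width: 0.0149
```

```bash
python3 -m creep '[[0,[6,1,0],0],[0,[12,4,0],0],[0,[17,7,0],0],[0,[22,10,0],0]]'; python3 tl.py;  python3 -m creep '[[0,[5,3,0],0],[0,[10,7,0],0],[0,[15,11,0],0],[0,[20,16,0],0]]'; python3 tl.py
```

```text
t: 18.45
tool_pos: [0.3984, -0.1977, 0.089]
ee_rot: [-1.135, 1.315, -1.324]
force: [-3.1, -3.1, 9.6]
width: 0.0153
scene 1747 front a,z 0.0641 0.0273 minz world 0.0073 rear a,z -0.1191 0.0995
   floor fit tilt 33.8 518
top 612 front a,z -0.075 0.1108 minz world 0.003 rear a,z -0.1362 0.0045
F [-3.1 -3.1  9.6] [ 0.3984 -0.1977  0.089 ]
t: 18.88
tool_pos: [0.3959, -0.2185, 0.0735]
ee_rot: [-1.135, 1.313, -1.326]
force: [-1.4, -4.2, 8.4]
width: 0.0151
scene 1737 front a,z 0.0821 0.0275 minz world 0.0057 rear a,z -0.111 0.0714
   floor fit tilt 19.3 605
top 329 front a,z 0.0003 0.0281 minz world 0.0016 rear a,z -0.1241 0.0046
F [-1.4 -4.2  8.4] [ 0.3959 -0.2185  0.0735]
```

```bash
python3 -m creep '[[0,[5,5,0],0],[0,[10,10,0],0],[0,[14,15,0],0],[0,[17,19,0],0]]'; python3 tl.py;  python3 -m creep '[[0,[1,2,0],0],[0,[2,4,0],0],[0,[2,5,0],0]]'; python3 tl.py
```

```text
t: 19.32
tool_pos: [0.3927, -0.2341, 0.0528]
ee_rot: [-1.133, 1.316, -1.324]
force: [0.8, -2.7, 3.6]
width: 0.0146
scene 1724 front a,z 0.0957 0.0206 minz world 0.0045 rear a,z -0.1042 0.0241
   floor fit tilt 4.9 614
top 169 front a,z 0.1247 0.0035 minz world -0.0003 rear a,z -0.1109 0.0033
   floor fit tilt 4.7 50
F [ 0.8 -2.7  3.6] [ 0.3927 -0.2341  0.0528]
t: 19.67
tool_pos: [0.3921, -0.2337, 0.0504]
ee_rot: [-1.133, 1.321, -1.317]
force: [-12.5, 12.2, 38.8]
width: 0.0148
scene 1741 front a,z 0.0972 0.0169 minz world 0.0037 rear a,z -0.1033 0.0114
   floor fit tilt 3.2 614
top 172 front a,z 0.1255 0.0034 minz world 0.0011 rear a,z -0.1107 0.0036
   floor fit tilt 6.0 64
F [-12.5  12.2  38.8] [ 0.3921 -0.2337  0.0504]
```

```bash
python3 -m creep '[[0,[0,-3,0],0],[0,[0,-3,0],0]]'; python3 -m creep '[[40,[0,0,0],0],[85,[0,0,0],0],[85,[0,0,0],0],[85,[0,0,0],0],[85,[0,0,0],0],[85,[0,0,0],0]]'; python3 -m creep '[[85,[0,-15,0],0],[85,[0,-45,0],0],[85,[0,-80,0],0],[85,[0,-115,0],0],[85,[0,-150,0],0],[85,[40,-170,0],0],[85,[80,-170,0],0],[85,[120,-170,0],0]]'; python3 go.py .36 -.0 .28 0
```

```text
t: 19.93
tool_pos: [0.3917, -0.2338, 0.0504]
ee_rot: [-1.133, 1.318, -1.32]
force: [-1.3, 1.3, 10.6]
width: 0.0155
t: 20.43
tool_pos: [0.3908, -0.2337, 0.0487]
ee_rot: [-1.134, 1.32, -1.319]
force: [-0.1, -0.1, 0.3]
width: 0.0841
t: 21.1
tool_pos: [0.3738, -0.3545, 0.2222]
ee_rot: [-1.135, 1.313, -1.323]
force: [0.3, 0.5, 0.1]
width: 0.0846
t 21.1 pos [ 0.3738 -0.3545  0.2222] zang -8.5 w 84.6 F [0.3 0.5 0.1]
d [-348.3  -59.4  -66. ] yaw -0.149
```

```bash
python3 -m creep '[[85,[0,-40,0],0],[85,[-340,-60,-60],0],[85,[-340,-60,-60],0],[85,[-340,-60,-60],0],[85,[-340,-60,-60],0],[85,[-340,-60,-60],0],[85,[-340,-60,-60],0],[85,[-340,-60,-60],0]]'; python3 -m creep '[[85,[-200,0,0],0],[85,[-200,0,0],0],[85,[-200,0,0],0],[85,[-200,0,0],0],[85,[-200,0,0],0]]'; python3 - <<'E'
from h import *
for n in('scene','top'):
    c,P=grab(n);x,y,z=[P[...,i] for i in range(3)];V=cv2.cvtColor(c['img'],cv2.COLOR_RGB2HSV).astype(int);H,S,B=V[...,0],V[...,1],V[...,2]
    w=(x>.31)&(x<.47)&(y>-.37)&(y<-.09)&(z>.015)&(z<.05)&(S<60)&(B>100);print(n,'chute',rect(w,P,0),'z max',np.percentile(z[w],99).round(4))
    g=(B<75)&(x>.32)&(x<.47)&(y>-.35)&(y<-.12)&(z>.06)&(z<.1);q=P[g];print(' grip z',np.percentile(q[:,2],[5,50,95]).round(4),np.polyfit(q[:,1],q[:,2],1).round(3))
    f=(z>0)&(z<.012)&(S<60)&(B>110)&(x>.35)&(x<.44)&(y>-.33)&(y<-.13);
    if f.sum()>20: print(' floor slope',np.linalg.lstsq(np.c_[P[f][:,:2],np.ones(f.sum())],P[f][:,2],rcond=None)[0].round(3),f.sum(),np.median(P[f][:,2]))
    br=(H>12)&(H<32)&(S>110)&(x>.3)&(x<.47)&(y>-.36)&(y<-.1)&(z>.008)&(z<.05);print(' brass on chute',br.sum())
    red=((H<6)|(H>174))&(S>150)&(B>90)&(abs(y+.235)<.03)&(z>.14)&(x>.5);print(' knob',P[red].mean(0).round(4))
    for k,(cx,cy,h) in dict(oil=(.650,-.375,.1045),cleaner=(.559,-.353,.123),spray=(.675,-.311,.207)).items():
        m=(np.hypot(x-cx,y-cy)<.03)&(abs(z-h)<.006);print(' ',k,m.sum(),P[m].mean(0).round(3) if m.sum() else '')
    c0=pickle.load(open(n+'0.pkl','rb'));P0=pts(c0)
    for k,(cx,cy,h) in dict(oil=(.650,-.375,.1045),cleaner=(.559,-.353,.123),spray=(.675,-.311,.207)).items():
        m=(np.hypot(P0[...,0]-cx,P0[...,1]-cy)<.03)&(abs(P0[...,2]-h)<.006);print('  was',k,P0[m].mean(0).round(3) if m.sum() else '')
T,M,s=tool();print(T,s['t'],s['force'])
E
```

```text
t: 21.77
tool_pos: [0.3655, -0.0598, 0.276]
ee_rot: [-1.133, 1.32, -1.321]
force: [1.5, 0.3, 0.6]
width: 0.0853
t: 22.18
tool_pos: [0.3958, 0.1392, 0.2761]
ee_rot: [-1.134, 1.318, -1.318]
force: [1.8, 0.2, -0.3]
width: 0.085
scene chute ((0.39261594414711, -0.2376244068145752), (0.2038392573595047, 0.06435961276292801), 81.02530670166016) z max 0.0468
 grip z [0.0676 0.0784 0.0814] [-0.044  0.066]
 floor slope [-0.015  0.001  0.013] 1212 0.006982837260313235
 brass on chute 0
 knob [nan nan nan]
  oil 0 
  cleaner 0 
  spray 0 
  was oil [ 0.663 -0.377  0.103]
  was cleaner [ 0.566 -0.356  0.123]
  was spray [ 0.68  -0.312  0.206]
top chute ((0.38820189237594604, -0.2377762496471405), (0.2021605670452118, 0.06373170763254166), 80.97354888916016) z max 0.0484
 grip z [0.0738 0.0779 0.0809] [0.014 0.081]
 floor slope [ 0.005 -0.004  0.003] 1728 0.005848687262008878
 brass on chute 0
 knob [ 0.6213 -0.2368  0.1831]
  oil 128 [ 0.66  -0.379  0.103]
  cleaner 178 [ 0.564 -0.359  0.123]
  spray 90 [ 0.678 -0.314  0.206]
  was oil [ 0.661 -0.379  0.103]
  was cleaner [ 0.564 -0.359  0.123]
  was spray [ 0.678 -0.314  0.206]
[0.39582624 0.1402166  0.27569517] 22.2833 [-0.76699327 -1.12323575 -0.66466562]<stdin>:9: RuntimeWarning: Mean of empty slice.
  ret = um.true_divide(
```

```bash
python3 -c "
from rig import manip
print(manip.close_job())"
```

```text
the job is handed in; nothing more can be done
None
```

The job is done and handed in at about 22 s. The barrel is fully up, the fittings are in it, and the empty chute is flat on the mat and released.

**Method:**
- **Barrel:** I pushed the red knob back until it met the stop, where the force jumped to about 16 N.
- **Tilting the chute:** The arm could not tilt its tool, so I turned the chute in the jaws about its black grip. I pressed the spout lip first against the barrel's side (about 12°), then against the far inside of the mouth (by eye, to about 38°).
- **Pouring and setting down:** I drew the spout back to the middle of the mouth and let the fittings run out. On the mat I levelled the chute by lowering it about its lip, pressed it flat and let go.

**Last checks:**
- **Fittings:** The view after pouring shows brass inside the barrel, which I read as five pieces, though they overlap. No brass shows in the chute, and its measured weight fell to about 2.2 N, against 2.35 N for the empty chute.
- **Chute:** The floor is level at about 6 mm, which fits a 3 mm mat plus a 3 mm floor. It lies wholly on the mat, about 12 mm from where it started along its length and across.
- **Barrel:** The knob's height puts its centre at about 175 mm, as it should be when upright.
- **Cans:** Each is within 1 mm of its first position.

**Failed or disagreeing:**
- The arm hid the knob and cans in the last side view, so those two checks rest on the top camera alone.
- The tilt readings taken while setting the chute down were unreliable. I relied on the level check made after letting go.
- The wrist force reached about 39 N vertically (about 43 N in all) for a moment while pressing the chute flat. That load went through the held chute, and the wrist limit is 120 N.

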